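Stand the fallen stain bottle up and close the row

ROBOT

A 6-joint arm with a two-finger parallel gripper is mounted at the origin on the work surface. World frame = base frame: x ahead of the robot, y to its left, z up, the work surface at z = 0. Lengths are in m, angles in rad, forces in N, time in s.
With the tool pointing down it reaches from about 0.35 to 0.85 m from the base axis. Payload 8.1 kg.
Tool frame: the origin (TCP) lies on the centre line of the jaws, within the pads' length; the fingertips stand 17 mm ahead of it and the grasp point (between the pads) lies 2 mm behind it; z points along the fingers, y is the line along which they close (so a half turn about z gives the same grasp; the last joint's range is limited). The gripper opens to 93 mm and grips with 3 to 60 N. Pads are 15 mm wide; open, the fingers measure 128 mm over their backs; the gripper's body (75 mm by 188 mm) begins 65 mm behind the grasp point.
Start: joints at [-1.326, 0.13, 1.488, -0, 1.523, -0.085], TCP at [0.194, -0.568, 0.236] pointing down, gripper open.
Joint ranges: [-2.96, 2.96], [-0.89, 2.26], [0.02, 2.5], [-1.34, 4.48], [0, 2.73], [-2.66, 2.66]. Speed limits (rad/s): [2.39, 2.39, 2.79, 3.14, 3.14, 3.14].

INTERFACE

Orientations are given as a rotation vector (axis times angle).
In Python, from plant import telemetry, viewer, order gives the robot as it stands.
- The arm moves only by the tool send_rows, never from a script. Its argument "plan" is a list that holds one entry, the list of rows, each a list of 5 numbers: the closure, from -1 (fully open) to 1 (shut), then the shift along the world's x, y, z normalised to -1 to 1, where 1 is 0.2 m, then the turn about the world's z normalised to -1 to 1, where 1 is 60 degrees. A call has 1 to 20 rows; each row is the pose to reach, as a shift and turn from the pose commanded when the call began; what a row does not reach only later rows make up. A row lasts 1/12 s, in which the tool goes at most 41.7 mm and 7.16 degrees, less where a joint would pass 70% of its speed; a pose out of reach is approached as far as the arm can. A call with a number of a shift or a turn outside -1 to 1 is refused whole. A call with a gripper value outside its range is refused whole. The fingers move at their own pace and stop on an object; "force" is the grip in N (left out, the last holds). Time passes only in rows, so rows that repeat a pose let the fingers close. It gives the time, the measured TCP pose, the force, the opening and the grip force at its end, in the units of the state.
- telemetry.read_state(): the state, without advancing time (a new reading comes with each control period).
- viewer.read_camera(name): name is "scene" or "top" or "wrist"; returns (picture, depth): 480x640x3 uint8, blue, green, red; 480x640 float32, m along the optical axis (not along the pixel's ray), 0 where there is no reading.
- viewer.calibration(name): a dict with "camera_matrix" (3x3 intrinsics, pixels), "extrinsics" (4x4, takes a point from camera to world coordinates); the wrist camera has in their place "hand_eye" (4x4, takes a point from camera to tool coordinates, whose origin is the TCP and whose axes are the flange's). Camera axes: x right, y up, looking along -z (the intrinsics and any distortion apply to the point x, -y, -z); pixel columns grow to the right and rows downward; lengths in m; the calibration is good to about 2 mm. A picture is of the moment at which its call begins: read the wrist's pose just before it. calibration takes no time and is no camera call.
- order.close_job(): hands the job in; it is judged then, once.
The state is a dict: "t": time; "q": joint angles; "dq": joint speeds; "joint_torque": joint torques, N m; "tool_pos": TCP position; "orientation": TCP orientation; "force": force on the tool from outside, world axes, zero at the start; "wrist_torque": the same for the moment, N m; "opening": finger opening in m; "gripper_force": force on a finger pad.
Only numpy, scipy, OpenCV 4.12 (cv2) and the standard library are available. Lean on these libraries where they do the work, as an engineer would, in place of code of your own. Each camera call takes 0.05 s, during which the arm holds its last target. There are 200 camera calls.

TASK

A stain bottle with a red cap has fallen over in the lane of the grey reagent tray. Pick it up and stand it upright in the lane between the blue-capped bottle and the short green-lidded jar, setting it down rather than dropping it, and let go of it. Then push the orange follower along the lane until all three stand upright, snug together and held pressed between it and the sprung black backstop pad, without ramming it, knocking the other two over or disturbing the slide box, calculator and specimen cup.

Things in the scene. Friction and masses are not known exactly. Their poses are not given: they have to be found in the camera images.
- tray: Grey reagent tray, fixed, turned about z. Origin on the bench; y along the lane, z up. Lane floor 6 mm above the bench, x from -28 to +28 mm; side lips 10 mm wide, tops 12 mm above the bench. Open at the +y end. Order along +y: end wall, sprung pad, blue-capped bottle, lying bottle (base towards the blue one, cap towards +y), jar, follower. The gap the bottle lies in is at least 170 mm long.
- lane_end (a point): Foot of the end wall's inner face, tray y = -235 mm, 6 mm above the bench; wall 66 mm high. Before it stands a black pad (52 mm wide, top 58 mm above the bench) on springs, the backstop of the row. Its carrier is set differently each time: pad face at tray y -210 to -175 mm, not measured, so feel for it. The pad gives 6 mm at about 1 to 6 N, then is solid.
- fallen: Amber bottle, red cap and label band, 125 mm long, lying along the lane (it may roll to a lip). Origin at the centre of its base, z from base to cap. Body 50 mm diameter from 0 to 85 mm, shoulder to 97, cap 32 mm diameter from 97 to 125. 0.14 to 0.28 kg, centre of mass 55 mm up. Gripped with the tool leaning 45 degrees over its cap, it stands when the tool leans 45 degrees the other way.
- neighbour: Amber stain bottle with blue cap, same shape and size (50 mm diameter, 125 mm high), standing in the lane 3 to 48 mm off the pad. 0.14 to 0.28 kg. Origin at the centre of its base, z up.
- jar: Short white jar with green lid, 50 mm diameter, 60 mm high, about 0.16 kg, standing in the lane beyond the cap of the fallen bottle. Origin at the centre of its base, z up.
- follower (a joint): Travel of the orange follower towards the pad, m: 0 at the open end (face at tray y = +165 mm), up to 0.24; face at tray y = 165 mm minus travel. About 6 N of friction holds it where it is left, even against the pad's springs. Pushing it with the sliding row takes up to about 13 N; against the pad the force climbs further, then steeply once the pad is solid. Over 40 N is ramming.
- follower_face (a point): Centre of the follower's face that meets the jar, 34.5 mm above the bench. Its upright plate: 52 mm wide, 10 mm thick (from this face towards tray +y), top 62 mm above the bench. Behind it a foot to 36 mm from the face, 13 mm above the bench, with a rib 17 to 23 mm either side of the middle, 28 mm above the bench. Push on the back of the plate, fingers closed, from above.
- slidebox: Bystander: blue slide box, 85 x 110 x 36 mm, origin under its centre.
- calculator: Bystander: black desk calculator, 90 x 140 x 16 mm, origin under its centre.
- cup: Bystander: white specimen cup with yellow lid, 64 mm diameter, 69 mm high, origin under its centre.
Things that resemble listed ones, but are neither listed nor needed, are in the scene too. What is shaped like the neighbour but purple, turquoise or yellow is not meant.

How it is judged:
By the outcome, as a careful person would: the job done as asked, in the order asked, and still so for the second after the job is handed in, with the robot touching nothing.
It also fails if it takes over 64 s, if anything falls off the work surface, if the arm or the gripper's body presses on something with over 40 N, if the wrist force passes 120 N, or if a joint passes its speed limit or range.

## Working session

There is one attempt and no reset: what is moved stays moved. The work goes in short steps, Python scripts to look and compute and a tool call to move; the robot and the scene stay as the last step left them, time stands still between calls to the robot, and variables do not carry over. Pictures are saved under pics/ and viewed, at most 13 in all, crops included, and the job is handed in when it is done.

Besides the shell and the picture viewer there is one more tool, called after ">>>" as name(argument=value, ...) on one line, values as JSON. send_rows: Moves the arm, as the interface text tells. Scaled input: -1 to 1 covers 0.2 m each way for a shift and 60 degrees each way for a turn. Its arguments: {"type":"object","properties":{"plan":{"type":"array"},"force":{"type":"number"}},"required":["plan"]}

```bash
ls; mkdir -p pics; cat > h.py <<'E'
import numpy as np, cv2
from plant import telemetry, viewer, order
from scipy.spatial.transform import Rotation as R
def ext(name,s=None):
    c=viewer.calibration(name)
    if 'extrinsics' in c: return np.array(c['camera_matrix']),np.array(c['extrinsics'])
    T=np.eye(4);T[:3,:3]=R.from_rotvec(s['orientation']).as_matrix();T[:3,3]=s['tool_pos']
    return np.array(c['camera_matrix']),T@np.array(c['hand_eye'])
def plane(uv,z,K,E,D=None):
    uv=np.atleast_2d(np.float64(uv)); p=cv2.undistortPoints(uv[:,None],K,D)[:,0]
    d=np.c_[p[:,0],-p[:,1],-np.ones(len(p))]@E[:3,:3].T
    o=E[:3,3]; return o+d*((z-o[2])/d[:,2])[:,None]
def cloud(dep,K,E):
    v,u=np.mgrid[:480,:640]; P=np.stack([(u-K[0,2])/K[0,0]*dep,-(v-K[1,2])/K[1,1]*dep,-dep],-1)
    return P@E[:3,:3].T+E[:3,3]
E
python3 - <<'E'
from h import *
np.set_printoptions(precision=4,suppress=True)
s=telemetry.read_state(); print(s)
for n in('scene','top','wrist'):
    c=viewer.calibration(n); print(n,c)
    im,d=viewer.read_camera(n); cv2.imwrite(f'pics/{n}0.png',im); np.save(f'pics/{n}0.npy',d); print((d>0).mean())
E
```

```text
pics
{'t': 0.0, 'q': array([-1.3264,  0.1312,  1.4892,  0.    ,  1.523 , -0.0854]), 'dq': array([-0.0006,  0.0002,  0.001 , -0.0019, -0.0002,  0.001 ]), 'joint_torque': array([  0.0011, -55.9829, -49.1761,   0.077 ,   0.0352,  -0.0002]), 'tool_pos': array([ 0.1942, -0.5671,  0.2346]), 'orientation': array([-3.0972, -0.5155,  0.0002]), 'force': array([ 1.314 ,  0.548 , -0.5129]), 'wrist_torque': array([-0.0191,  0.0267, -0.0504]), 'gripper_force': 0.0, 'opening': 0.09284345486501161}
scene {'camera_matrix': array([[513.8352,   0.    , 325.1432],
       [  0.    , 513.8352, 247.248 ],
       [  0.    ,   0.    ,   1.    ]]), 'extrinsics': array([[ 0.7894, -0.4964,  0.3612,  0.8751],
       [ 0.6139,  0.6335, -0.471 , -0.4791],
       [ 0.005 ,  0.5935,  0.8048,  0.7546],
       [ 0.    ,  0.    ,  0.    ,  1.    ]])}
0.9959244791666667
top {'camera_matrix': array([[460.2184,   0.    , 318.5456],
       [  0.    , 460.2184, 242.4002],
       [  0.    ,   0.    ,   1.    ]]), 'extrinsics': array([[-0.017 ,  0.9964, -0.0825,  0.4903],
       [-0.9998, -0.0176, -0.0064, -0.0844],
       [-0.0078,  0.0824,  0.9966,  0.8029],
       [ 0.    ,  0.    ,  0.    ,  1.    ]])}
0.996064453125
wrist {'camera_matrix': array([[383.9346,   0.    , 318.6723],
       [  0.    , 383.9346, 249.1017],
       [  0.    ,   0.    ,   1.    ]]), 'hand_eye': array([[ 0.0006,  0.9693,  0.2457,  0.0683],
       [ 1.    , -0.0006,  0.0001, -0.0009],
       [ 0.0002,  0.2457, -0.9693, -0.1485],
       [ 0.    ,  0.    ,  0.    ,  1.    ]])}
0.99609375
```

View pics/top0.png

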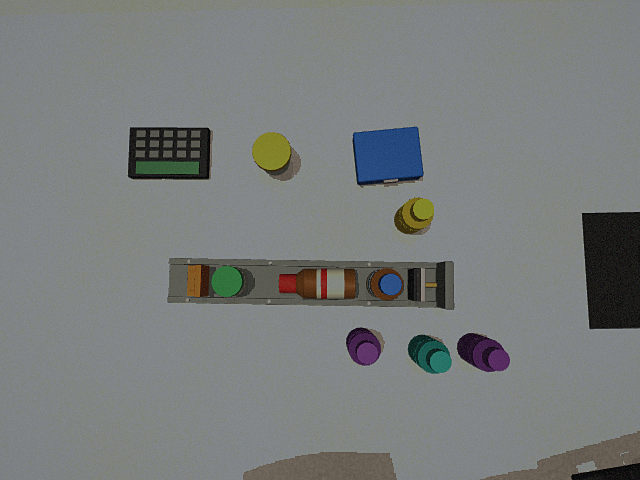

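View pics/scene0.png

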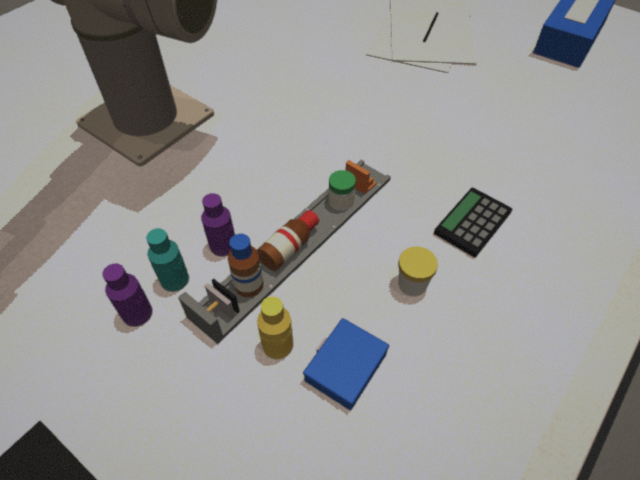

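```bash
cat > m.py <<'E'
from h import *
np.set_printoptions(precision=4,suppress=True)
im=cv2.imread('pics/top0.png');d=np.load('pics/top0.npy');K,E=ext('top')
P=cloud(d,K,E);hsv=cv2.cvtColor(im,cv2.COLOR_BGR2HSV)
print('bench z',np.median(P[50:100,100:500,2]),np.std(P[50:100,100:500,2]))
def contour(mask,roi):
    x0,y0,x1,y1=roi;m=np.zeros_like(mask);m[y0:y1,x0:x1]=mask[y0:y1,x0:x1]
    c=max(cv2.findContours(m,0,1)[0],key=cv2.contourArea);return c
H,S,V=cv2.split(hsv)
g=((S<60)&(V<150)&(V>30)).astype(np.uint8)*255
g=cv2.inRange(P[...,2],.0085,.017)
# bench-plane tray outline: dark grey vs bench
roi=(160,250,470,315);x0,y0,x1,y1=roi
pts=P[y0:y1,x0:x1][g[y0:y1,x0:x1]>0];
r=cv2.minAreaRect(pts[:,:2].astype(np.float32)*1000);print('tray lip rect mm',r,len(pts))
dark=(V<135).astype(np.uint8)*255
for nm,edge in (('top',0),('bot',1)):
    q=[]
    for u in range(180,430,5):
        col=im[240:325,u].astype(float).mean(1); gr=np.diff(cv2.GaussianBlur(col[:,None],(1,5),1)[:,0])
        if edge==0: k=np.argmin(gr[:30])
        else: k=40+np.argmax(gr[40:])
        q.append((u,240+k+.5))
    W=plane(q,.012,K,E); l=cv2.fitLine(W[:,:2].astype(np.float32),cv2.DIST_HUBER,0,.001,.001).ravel();l*=np.sign(l[1]);print(nm,l,np.degrees(np.arctan2(-l[0],l[1])))
for nm,lo,hi,roi,z in(('jar',(40,80,40),(85,255,255),(190,255,260,310),.066),('blue',(100,120,60),(125,255,255),(370,260,410,310),.131),('redcap',(0,180,80),(4,255,255),(270,265,300,305),.031),('follower',(5,120,80),(20,255,255),(180,255,215,305),.062)):
    c=contour(cv2.inRange(hsv,np.array(lo),np.array(hi)),roi);rr=cv2.minAreaRect(c);print(nm,rr,plane([rr[0]],z,K,E),plane(c[:,0].astype(float),z,K,E).min(0),plane(c[:,0].astype(float),z,K,E).max(0))
E
python3 m.py; python3 - <<'E'
import cv2
im=cv2.imread('pics/top0.png')[245:320,160:470];cv2.imwrite('pics/crop1.png',cv2.resize(im,None,fx=2.5,fy=2.5,interpolation=2))
E
```

```text
bench z 0.0006104569645019042 0.0554678191656297
tray lip rect mm ((487.98480224609375, -49.086517333984375), (460.50152587890625, 76.17408752441406), 88.01081085205078) 3775
top [ 0.0358  0.9994  0.5282 -0.0046] -2.0510485
bot [ 0.0352  0.9994  0.45   -0.0355] -2.019855
jar ((226.0, 281.0), (30.0, 30.0), 90.0) [[0.492  0.0693 0.066 ]] [0.4681 0.0453 0.066 ] [0.5161 0.0933 0.066 ]
blue ((390.5, 284.0), (20.0, 21.0), 90.0) [[ 0.4834 -0.1835  0.131 ]] [ 0.4689 -0.1988  0.131 ] [ 0.498  -0.1682  0.131 ]
redcap ((287.0, 283.5), (17.0, 16.0), 90.0) [[ 0.4862 -0.0255  0.031 ]] [ 0.4718 -0.0391  0.031 ] [ 0.5006 -0.012   0.031 ]
follower ((193.5, 280.5), (31.0, 13.0), 90.0) [[0.4937 0.1225 0.062 ]] [0.4688 0.1119 0.062 ] [0.5188 0.1329 0.062 ]
```

View pics/crop1.png

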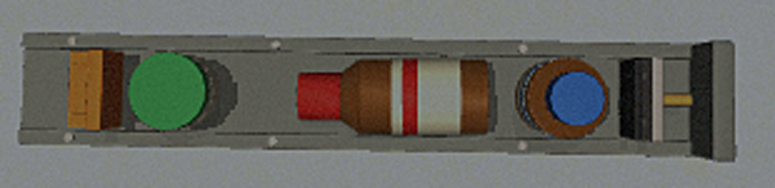

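>>> send_rows(plan=[[[-1, 0.15, 0.3, 0, 0.2], [-1, 0.3, 0.6, 0, 0.4], [-1, 0.5, 0.95, 0, 0.583], [-1, 0.5, 0.95, 0, 0.583], [-1, 0.5, 0.95, 0, 0.583], [-1, 0.5, 0.95, 0, 0.583], [-1, 0.5, 0.95, 0, 0.583]]])

```text
t: 0.73
tool_pos: [0.2956, -0.3756, 0.2357]
orientation: [2.798, 1.428, 0.001]
force: [-0.3, -0.2, 0.6]
opening: 0.0928
gripper_force: 0.0
```

>>> send_rows(plan=[[[-1, 0.15, 0.3, 0, 0.2], [-0.3, 0.3, 0.6, 0, 0.4], [-0.3, 0.5, 0.95, 0, 0.568], [-0.3, 0.5, 0.95, 0, 0.568], [-0.3, 0.5, 0.95, 0, 0.568], [-0.3, 0.5, 0.95, 0, 0.568], [-0.3, 0.5, 0.95, 0, 0.568], [-0.3, 0.5, 0.95, 0, 0.568]]])

```text
t: 1.4
tool_pos: [0.3942, -0.1886, 0.2355]
orientation: [2.262, 2.18, -0.001]
force: [0.5, -0.4, -0.5]
opening: 0.0604
gripper_force: 0.0
```

>>> send_rows(plan=[[[-0.3, 0.15, 0.25, 0, 0], [-0.3, 0.3, 0.5, 0, 0], [-0.3, 0.46, 0.813, 0, 0], [-0.3, 0.46, 0.813, -0.2, 0], [-0.3, 0.46, 0.813, -0.4, 0], [-0.3, 0.46, 0.813, -0.4, 0], [-0.3, 0.46, 0.813, -0.4, 0], [-0.3, 0.46, 0.813, -0.4, 0]]])

```text
t: 2.07
tool_pos: [0.4853, -0.0268, 0.1546]
orientation: [-2.262, -2.177, 0.004]
force: [0.7, 0.3, 0.7]
opening: 0.0601
gripper_force: 0.0
```

```bash
python3 - <<'E'
from h import *
np.set_printoptions(precision=4,suppress=True)
s=telemetry.read_state();im,d=viewer.read_camera('wrist');cv2.imwrite('pics/w1.png',im)
K,E=ext('wrist',s);hsv=cv2.cvtColor(im,cv2.COLOR_BGR2HSV)
m=cv2.inRange(hsv,np.array((0,170,60)),np.array((4,255,255)))
n,l,st,c=cv2.connectedComponentsWithStats(m)
for i in range(1,n):
    if st[i,4]>150: print(st[i],c[i],plane([c[i]],.031,K,E))
q=np.argwhere(l==1+np.argmax(st[1:,4]))[:,::-1].astype(float);W=plane(q,.031,K,E);print(W.min(0),W.max(0),s['tool_pos'],s['orientation'],s['t'])
E
```

```text
[ 300  226   43   46 1669] [320.8274 248.0947] [[ 0.4867 -0.0262  0.031 ]]
[291 323  65  22 616] [322.7435 335.3393] [[ 0.4856 -0.096   0.031 ]]
[ 0.4711 -0.0439  0.031 ] [ 0.502  -0.0096  0.031 ] [ 0.4853 -0.0268  0.1546] [-2.2615 -2.1772  0.0042] 2.0667
```

View pics/w1.png

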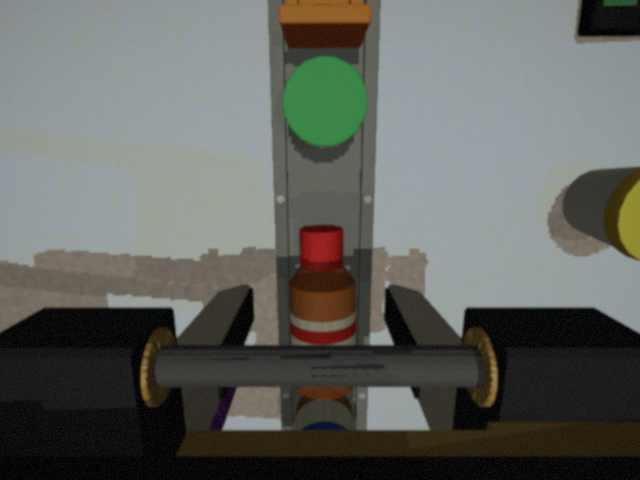

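>>> send_rows(plan=[[[-0.3, 0.006, 0, -0.2, 0], [-0.3, 0.006, 0, -0.35, 0], [-0.3, 0.006, 0, -0.48, 0], [-0.3, 0.006, 0, -0.56, 0], [-0.3, 0.006, 0, -0.6, 0], [-0.3, 0.006, 0, -0.608, 0], [-0.3, 0.006, 0, -0.608, 0], [-0.3, 0.006, 0, -0.608, 0]]])

```text
t: 2.78
tool_pos: [0.4893, -0.026, 0.0362]
orientation: [2.26, 2.178, 0.003]
force: [0.0, 0.2, 0.4]
opening: 0.0599
gripper_force: 0.0
```

>>> send_rows(plan=[[[0.2, 0, 0, 0, 0], [0.35, 0, 0, 0, 0], [0.5, 0, 0, 0, 0], [0.5, 0, 0, 0, 0], [0.5, 0, 0, 0, 0], [0.5, 0, 0, 0, 0], [0.5, 0, 0, 0, 0]]], force=10)

```text
t: 3.37
tool_pos: [0.4877, -0.025, 0.0342]
orientation: [2.26, 2.182, 0.0]
force: [0.6, 1.2, 1.6]
opening: 0.0314
gripper_force: 10.0
```

>>> send_rows(plan=[[[0.5, 0, 0.006, 0.036, 0], [0.5, 0, 0.011, 0.072, 0], [0.5, 0, 0.012, 0.106, 0], [0.5, 0, 0.0125, 0.14, 0], [0.5, 0, 0.01, 0.172, 0], [0.5, 0, 0.006, 0.203, 0], [0.5, 0, -0.001, 0.232, 0], [0.5, 0, -0.0085, 0.261, 0], [0.5, 0, -0.019, 0.287, 0], [0.5, 0, -0.03, 0.312, 0], [0.5, 0, -0.044, 0.335, 0], [0.5, 0, -0.0585, 0.356, 0], [0.5, 0, -0.0585, 0.356, 0], [0.5, 0, -0.0585, 0.356, 0]]])

```text
t: 4.53
tool_pos: [0.4879, -0.037, 0.1056]
orientation: [2.261, 2.181, 0.001]
force: [0.7, 1.6, -0.7]
opening: 0.0317
gripper_force: 10.0
```

```bash
python3 - <<'E'
from h import *
im,d=viewer.read_camera('scene');cv2.imwrite('pics/s2.png',cv2.resize(im[120:380,140:460],None,fx=2,fy=2))
print(telemetry.read_state())
E
```

```text
{'t': 4.5833, 'q': array([-1.80330725e-01, -6.79182748e-02,  1.93497119e+00,  2.52654432e-04,
        1.27391519e+00, -1.44486555e-01]), 'dq': array([ 5.97187186e-03,  2.47964560e-03,  2.02119980e-03, -7.85674889e-04,
       -1.46877454e-03, -5.33435153e-05]), 'joint_torque': array([-5.69020305e-01, -4.21933401e+01, -4.54899144e+01, -2.32733851e-01,
        3.39296144e-01,  2.94511509e-02]), 'tool_pos': array([ 0.48779383, -0.03679785,  0.10541498]), 'orientation': array([2.26071230e+00, 2.18093615e+00, 8.80544724e-04]), 'force': array([ 0.65596663,  0.34159111, -0.42223248]), 'wrist_torque': array([ 0.10215582, -0.30576855,  0.02485362]), 'gripper_force': 10.001740604639053, 'opening': 0.03179340616630349}
```

View pics/s2.png

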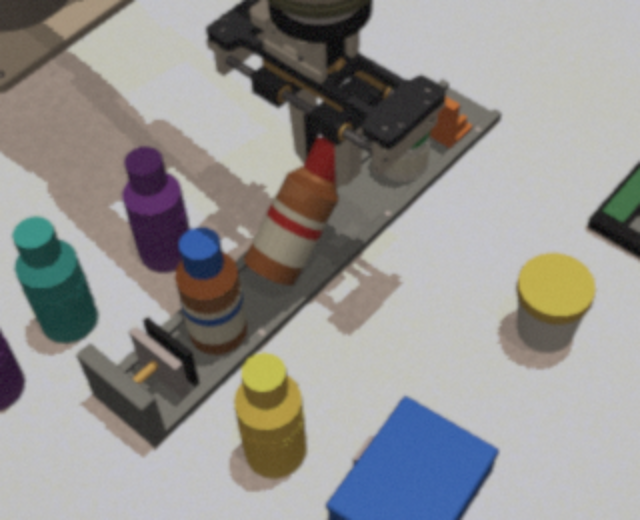

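>>> send_rows(plan=[[[0.5, 0, -0.016, 0.018, 0], [0.5, 0, -0.033, 0.034, 0], [0.5, 0, -0.052, 0.05, 0], [0.5, 0, -0.0715, 0.062, 0], [0.5, 0, -0.091, 0.072, 0], [0.5, 0, -0.1115, 0.08, 0], [0.5, 0, -0.132, 0.085, 0], [0.5, 0, -0.1525, 0.088, 0], [0.5, 0, -0.167, 0.088, 0], [0.5, 0, -0.1815, 0.088, 0], [0.5, 0, -0.196, 0.087, 0], [0.5, 0, -0.2095, 0.085, 0], [0.5, 0, -0.223, 0.082, 0], [0.5, 0, -0.2365, 0.078, 0], [0.5, 0, -0.2365, 0.076, 0], [0.5, 0, -0.2365, 0.076, 0], [0.5, 0, -0.2365, 0.076, 0]]])

```text
t: 6.0
tool_pos: [0.4876, -0.0841, 0.1205]
orientation: [2.261, 2.181, -0.0]
force: [-0.2, -0.2, -0.3]
opening: 0.0319
gripper_force: 10.0
```

```bash
python3 - <<'E'
from h import *
im,d=viewer.read_camera('scene');cv2.imwrite('pics/s3.png',cv2.resize(im[120:380,140:460],None,fx=2,fy=2))
s=telemetry.read_state();print(s['force'],s['wrist_torque'])
E
```

```text
[-0.47081392  0.03059737 -0.82664671] [ 0.03830981 -0.06552427  0.02637918]
```

View pics/s3.png

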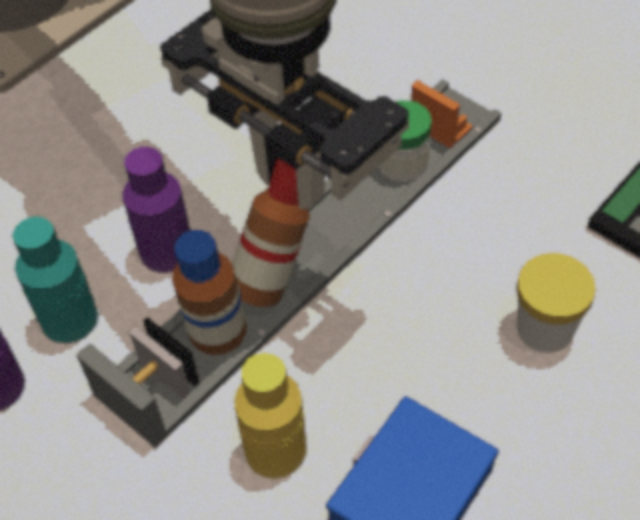

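```bash
cat > tilt.py <<'E'
from h import *
np.set_printoptions(precision=4,suppress=True)
im,d=viewer.read_camera('scene');K,E=ext('scene');P=cloud(d,K,E)
import sys
y0,y1=map(float,sys.argv[1:3])
def slope(y0,y1):
    q=P[(abs(P[...,0]-.487)<.03)&(P[...,1]>y0)&(P[...,1]<y1)&(P[...,2]>.02)&(P[...,2]<.088)]
    z=np.arange(.022,.088,.006);r=[(a,*np.median(q[abs(q[:,2]-a)<.003],0)[:2],np.percentile(q[abs(q[:,2]-a)<.003,1],3),len(q[abs(q[:,2]-a)<.003])) for a in z]
    r=np.array(r);print(r);print('slopes deg x,ymed,ymin',[np.degrees(np.arctan(np.polyfit(r[:,0],r[:,k],1)[0])) for k in(1,2,3)])
slope(y0,y1)
if len(sys.argv)>3: slope(-.225,-.152)
s=telemetry.read_state();print(s['t'],s['force'],s['tool_pos'])
E
python3 tilt.py -.145 -.04 1
```

```text
[[  0.022    0.5117  -0.1382  -0.144   11.    ]
 [  0.028    0.5113  -0.1382  -0.1445  22.    ]
 [  0.034    0.5113  -0.136   -0.1438  27.    ]
 [  0.04     0.511   -0.1344  -0.1445  33.    ]
 [  0.046    0.5089  -0.1375  -0.1449  48.    ]
 [  0.052    0.5062  -0.1366  -0.1443  75.    ]
 [  0.058    0.5013  -0.138   -0.1444  91.    ]
 [  0.064    0.5008  -0.1348  -0.1426 105.    ]
 [  0.07     0.5013  -0.1321  -0.1387 110.    ]
 [  0.076    0.4995  -0.1298  -0.1357 106.    ]
 [  0.082    0.5009  -0.1247  -0.1316 117.    ]]
slopes deg x,ymed,ymin [np.float64(-13.560495674936043), np.float64(9.535039431842916), np.float64(9.9951669025575)]
[[ 0.022   0.506  -0.1956 -0.2098 41.    ]
 [ 0.028   0.5027 -0.1889 -0.2103 81.    ]
 [ 0.034   0.5    -0.1914 -0.2109 80.    ]
 [ 0.04    0.5003 -0.1919 -0.2109 82.    ]
 [ 0.046   0.5044 -0.1992 -0.2113 58.    ]
 [ 0.052   0.5043 -0.2022 -0.2117 59.    ]
 [ 0.058   0.5041 -0.201  -0.2115 67.    ]
 [ 0.064   0.5056 -0.2002 -0.212  61.    ]
 [ 0.07    0.5038 -0.2009 -0.2118 75.    ]
 [ 0.076   0.5041 -0.1998 -0.2117 68.    ]
 [ 0.082   0.504  -0.203  -0.2121 58.    ]]
slopes deg x,ymed,ymin [np.float64(1.527465823282794), np.float64(-10.909170813990334), np.float64(-1.8730068472881523)]
6.1 [ 0.2114 -0.6542 -1.0641] [ 0.4875 -0.084   0.1205]
```

>>> send_rows(plan=[[[0.5, 0, 0, 0.02, 0], [0.5, 0, 0.04, 0.035, 0], [0.5, 0, 0.08, 0.035, 0], [0.5, 0, 0.12, 0.035, 0], [0.5, 0, 0.16, 0.035, 0], [0.5, 0, 0.2, 0.035, 0], [0.5, 0, 0.2, 0.035, 0], [0.5, 0, 0.2, 0.035, 0]]], force=10)

```text
t: 6.77
tool_pos: [0.4875, -0.0434, 0.1273]
orientation: [-2.259, -2.183, 0.0]
force: [0.3, -0.4, -2.6]
opening: 0.0318
gripper_force: 10.0
```

>>> send_rows(plan=[[[0.5, 0, 0, 0, 0], [0.5, 0, 0, 0, 0], [0.5, 0, 0, 0, 0], [0.5, 0, 0, 0, 0], [0.5, 0, 0, 0, 0], [0.5, 0, 0, 0, 0]]], force=6)

```text
t: 7.27
tool_pos: [0.4875, -0.0443, 0.1274]
orientation: [-2.261, -2.181, 0.0]
force: [-1.2, -0.1, -2.1]
opening: 0.0315
gripper_force: 6.0
```

```bash
python3 tilt.py -.13 -.0 
```

```text
[[  0.022    0.5113  -0.0923  -0.1036  16.    ]
 [  0.028    0.504   -0.1037  -0.1116  63.    ]
 [  0.034    0.4982  -0.1047  -0.1106  90.    ]
 [  0.04     0.4996  -0.1019  -0.1075  87.    ]
 [  0.046    0.502   -0.0983  -0.1048  89.    ]
 [  0.052    0.5011  -0.0969  -0.1027  84.    ]
 [  0.058    0.4998  -0.0932  -0.1001  93.    ]
 [  0.064    0.4999  -0.0913  -0.0972 101.    ]
 [  0.07     0.5025  -0.0884  -0.0948  79.    ]
 [  0.076    0.5005  -0.0857  -0.0921 113.    ]
 [  0.082    0.5006  -0.0824  -0.0894  96.    ]]
slopes deg x,ymed,ymin [np.float64(-4.801238484195495), np.float64(16.618767750875726), np.float64(18.54106357577922)]
7.3167 [ 1.0274 -0.958  -2.6848] [ 0.4875 -0.0442  0.1274]
```

>>> send_rows(plan=[[[0.5, 0, 0, 0, 0], [0.5, 0, 0, 0, 0], [0.5, 0, 0, 0, 0], [0.5, 0, 0, 0, 0], [0.5, 0, 0, 0, 0], [0.5, 0, 0, 0, 0]]], force=4)

```text
t: 7.82
tool_pos: [0.4875, -0.0441, 0.1274]
orientation: [2.261, 2.181, -0.0]
force: [-0.9, -0.3, -2.9]
opening: 0.0317
gripper_force: 4.0
```

```bash
python3 tilt.py -.13 -.0 
```

```text
[[ 0.022   0.5044 -0.0734 -0.0789 44.    ]
 [ 0.028   0.5046 -0.0732 -0.0785 58.    ]
 [ 0.034   0.5046 -0.0709 -0.0778 64.    ]
 [ 0.04    0.5036 -0.0717 -0.0775 66.    ]
 [ 0.046   0.5062 -0.0685 -0.0765 63.    ]
 [ 0.052   0.503  -0.0697 -0.0758 62.    ]
 [ 0.058   0.504  -0.0695 -0.0757 66.    ]
 [ 0.064   0.5032 -0.07   -0.0748 75.    ]
 [ 0.07    0.5055 -0.0666 -0.0734 71.    ]
 [ 0.076   0.501  -0.0676 -0.0729 69.    ]
 [ 0.082   0.5058 -0.0645 -0.0721 79.    ]]
slopes deg x,ymed,ymin [np.float64(-0.6109691199424598), np.float64(7.116653343421073), np.float64(6.571965088879839)]
7.8667 [ 0.6313  0.9715 -2.8169] [ 0.4875 -0.0441  0.1274]
```

>>> send_rows(plan=[[[0.5, 0, 0, -0.012, 0], [0.5, 0, 0, -0.022, 0], [0.5, 0, 0, -0.029, 0], [0.5, 0, 0, -0.031, 0], [0.5, 0, -0.015, -0.033, 0], [0.5, 0, -0.03, -0.036, 0], [0.5, 0, -0.045, -0.039, 0], [0.5, 0, -0.06, -0.042, 0], [0.5, 0, -0.07, -0.044, 0], [0.5, 0, -0.07, -0.045, 0], [0.5, 0, -0.07, -0.045, 0]]])

```text
t: 8.78
tool_pos: [0.4883, -0.058, 0.1196]
orientation: [2.261, 2.181, 0.003]
force: [-2.0, 2.8, 11.1]
opening: 0.0322
gripper_force: 6.3
```

```bash
python3 tilt.py -.13 -.0 
```

```text
[[ 0.022   0.5093 -0.07   -0.0808 39.    ]
 [ 0.028   0.5063 -0.0744 -0.0815 55.    ]
 [ 0.034   0.5067 -0.0742 -0.0811 58.    ]
 [ 0.04    0.5084 -0.0733 -0.082  55.    ]
 [ 0.046   0.5051 -0.0761 -0.0819 56.    ]
 [ 0.052   0.5079 -0.075  -0.0827 56.    ]
 [ 0.058   0.5059 -0.0761 -0.0827 62.    ]
 [ 0.064   0.5058 -0.0757 -0.0823 65.    ]
 [ 0.07    0.5082 -0.075  -0.0821 64.    ]
 [ 0.076   0.5053 -0.0758 -0.0826 59.    ]
 [ 0.082   0.509  -0.0741 -0.0827 64.    ]]
slopes deg x,ymed,ymin [np.float64(-0.45606107719018973), np.float64(-2.924371907987342), np.float64(-1.5875958873056748)]
8.8333 [-1.7571  2.8835  9.5935] [ 0.4883 -0.058   0.1196]
```

>>> send_rows(plan=[[[0.5, 0, 0, 0.003, 0], [0.45, 0, 0, 0.004, 0], [0.3, 0, 0, 0.004, 0], [0.1, 0, 0, 0.004, 0], [-0.1, 0, 0, 0.004, 0], [-0.3, 0, 0, 0.004, 0], [-0.3, 0, 0, 0.004, 0], [-0.3, 0, 0, 0.1, 0], [-0.3, 0, 0, 0.3, 0], [-0.3, 0, 0, 0.5, 0], [-0.3, 0, 0, 0.5, 0]]])

```text
t: 9.75
tool_pos: [0.4913, -0.0589, 0.227]
orientation: [2.253, 2.175, 0.01]
force: [1.3, -0.4, 1.4]
opening: 0.0603
gripper_force: 0.0
```

```bash
python3 tilt.py -.13 -.0 |tail -2; python3 - <<'E'
from h import *
im,d=viewer.read_camera('top');cv2.imwrite('pics/t4.png',im);np.save('pics/t4.npy',d)
print(telemetry.read_state()['tool_pos'])
E
sed -i 's/top0/t4/g' m.py; python3 m.py | tail -5
```

```text
slopes deg x,ymed,ymin [np.float64(-0.31644126275660833), np.float64(1.3442963830446708), np.float64(0.6641234145471322)]
9.8 [-0.4784 -0.5693 -0.4384] [ 0.4904 -0.0587  0.2236]
[ 0.48897734 -0.05843815  0.22067782]
bench z 0.0006119942525982247 0.04739983244904056
tray lip rect mm ((480.2275390625, -270.2077331542969), (18.633079528808594, 74.00363159179688), 86.1700668334961) 167
top [ 0.0077  1.      0.5313 -0.0511] -0.44031927
bot [ 0.0478  0.9989  0.4645 -0.0843] -2.7426326Traceback (most recent call last):
  File "m.py", line 26, in <module>
    c=contour(cv2.inRange(hsv,np.array(lo),np.array(hi)),roi);rr=cv2.minAreaRect(c);print(nm,rr,plane([rr[0]],z,K,E),plane(c[:,0].astype(float),z,K,E).min(0),plane(c[:,0].astype(float),z,K,E).max(0))
  File "m.py", line 8, in contour
    c=max(cv2.findContours(m,0,1)[0],key=cv2.contourArea);return c
ValueError: max() iterable argument is empty
```

View pics/t4.png

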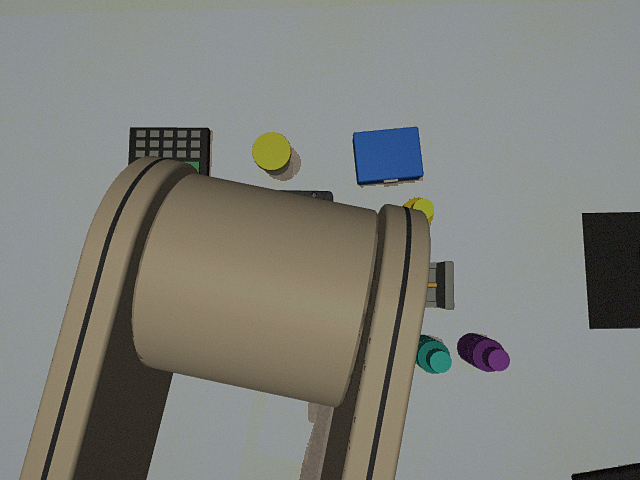

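>>> send_rows(plan=[[[0, 0.01, 0.15, 0, 0], [0.5, 0.01, 0.35, 0, 0], [1, 0.02, 0.55, 0, 0], [1, 0.03, 0.75, 0, 0], [1, 0.03, 0.95, 0, 0], [1, 0.03, 1, 0, 0], [1, 0.03, 1, -0.1, 0], [1, 0.03, 1, -0.2, 0], [1, 0.03, 1, -0.2, 0], [1, 0.03, 1, -0.2, 0], [1, 0.03, 1, -0.2, 0]]])

```text
t: 10.77
tool_pos: [0.4934, 0.1415, 0.1784]
orientation: [-2.261, -2.18, 0.001]
force: [-0.7, 0.3, 0.4]
opening: 0.0004
gripper_force: 0.0
```

```bash
python3 - <<'E'
from h import *
np.set_printoptions(precision=4,suppress=True)
s=telemetry.read_state();im,d=viewer.read_camera('wrist');cv2.imwrite('pics/w5.png',im)
K,E=ext('wrist',s);P=cloud(d,K,E);print(s['tool_pos'],s['orientation'],s['opening'])
q=P[(abs(P[...,0]-.4945)<.02)&(P[...,2]>.05)&(P[...,2]<.07)&(P[...,1]>.1)&(P[...,1]<.16)];print('wrist',len(q),np.percentile(q,[2,50,98],0) if len(q) else '')
for n in('scene','top'):
    im,d=viewer.read_camera(n);cv2.imwrite(f'pics/{n}5.png',im);K,E=ext(n);P=cloud(d,K,E)
    hsv=cv2.cvtColor(im,cv2.COLOR_BGR2HSV);m=cv2.inRange(hsv,np.array((5,120,60)),np.array((20,255,255)))>0
    q=P[m&(abs(P[...,0]-.4945)<.03)&(P[...,2]>.055)&(P[...,2]<.07)&(P[...,1]>.09)&(P[...,1]<.16)];print(n,len(q),np.percentile(q,[2,50,98],0) if len(q) else '')
E
python3 tilt.py -.13 -.0 |tail -2
```

```text
[0.4934 0.1415 0.1784] [-2.261  -2.1805  0.0012] 0.0004102751591733211
wrist 785 [[0.4753 0.1132 0.0504]
 [0.4946 0.1202 0.061 ]
 [0.514  0.1228 0.0628]]
scene 121 [[0.4718 0.1089 0.0556]
 [0.4981 0.1129 0.059 ]
 [0.5209 0.1193 0.0618]]
top 201 [[0.4689 0.1111 0.0586]
 [0.4929 0.1161 0.0625]
 [0.5184 0.1216 0.0657]]
slopes deg x,ymed,ymin [np.float64(-0.3782766447320467), np.float64(1.2085485932775342), np.float64(0.1693626296523743)]
10.9667 [1.1024 0.6974 0.2158] [0.4943 0.1417 0.1796]
```

View pics/scene5.png

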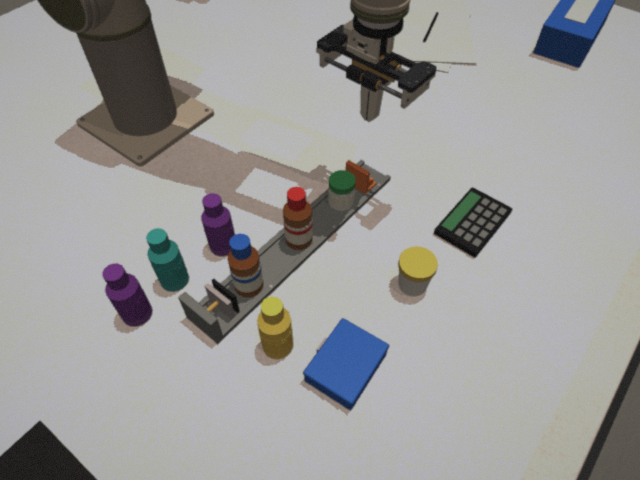

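>>> send_rows(plan=[[[1, 0.005, 0.015, -0.15, 0], [1, 0.005, 0.015, -0.3, 0], [1, 0.005, 0.015, -0.45, 0], [1, 0.005, 0.015, -0.55, 0], [1, 0.005, 0.015, -0.61, 0], [1, 0.005, 0.015, -0.64, 0], [1, 0.005, 0.015, -0.64, 0], [1, 0.005, 0.015, -0.64, 0], [1, 0.005, 0.015, -0.64, 0]]])

```text
t: 11.72
tool_pos: [0.496, 0.1452, 0.0523]
orientation: [2.26, 2.18, 0.004]
force: [0.0, 0.4, -1.3]
opening: 0.0005
gripper_force: 0.0
```

>>> send_rows(plan=[[[1, -0.001, -0.015, 0, 0], [1, -0.001, -0.03, 0, 0], [1, -0.002, -0.045, 0, 0], [1, -0.002, -0.06, 0, 0], [1, -0.003, -0.075, 0, 0], [1, -0.003, -0.09, 0, 0], [1, -0.004, -0.105, 0, 0], [1, -0.004, -0.12, 0, 0], [1, -0.005, -0.135, 0, 0], [1, -0.005, -0.15, 0, 0], [1, -0.006, -0.165, 0, 0], [1, -0.006, -0.18, 0, 0], [1, -0.007, -0.195, 0, 0], [1, -0.007, -0.21, 0, 0], [1, -0.008, -0.225, 0, 0], [1, -0.008, -0.24, 0, 0], [1, -0.009, -0.255, 0, 0], [1, -0.009, -0.27, 0, 0], [1, -0.01, -0.285, 0, 0], [1, -0.01, -0.3, 0, 0]]])

```text
t: 13.38
tool_pos: [0.4926, 0.086, 0.0507]
orientation: [-2.26, -2.181, -0.003]
force: [-0.3, 7.6, 2.5]
opening: 0.0004
gripper_force: 4.0
```

>>> send_rows(plan=[[[1, -0.001, -0.015, 0, 0], [1, -0.001, -0.03, 0, 0], [1, -0.002, -0.045, 0, 0], [1, -0.002, -0.06, 0, 0], [1, -0.003, -0.075, 0, 0], [1, -0.003, -0.09, 0, 0], [1, -0.004, -0.105, 0, 0], [1, -0.004, -0.12, 0, 0], [1, -0.005, -0.135, 0, 0], [1, -0.005, -0.15, 0, 0], [1, -0.006, -0.165, 0, 0], [1, -0.006, -0.18, 0, 0], [1, -0.007, -0.195, 0, 0], [1, -0.007, -0.21, 0, 0], [1, -0.008, -0.225, 0, 0], [1, -0.008, -0.24, 0, 0], [1, -0.009, -0.25, 0, 0], [1, -0.009, -0.26, 0, 0], [1, -0.009, -0.27, 0, 0], [1, -0.009, -0.28, 0, 0]]])

```text
t: 15.05
tool_pos: [0.4907, 0.0303, 0.0507]
orientation: [-2.259, -2.18, -0.003]
force: [-1.2, 8.5, 3.8]
opening: 0.0003
gripper_force: 4.8
```

>>> send_rows(plan=[[[1, -0.001, -0.015, 0, 0], [1, -0.001, -0.03, 0, 0], [1, -0.002, -0.045, 0, 0], [1, -0.002, -0.06, 0, 0], [1, -0.003, -0.075, 0, 0], [1, -0.003, -0.09, 0, 0], [1, -0.004, -0.105, 0, 0], [1, -0.004, -0.12, 0, 0], [1, -0.005, -0.135, 0, 0], [1, -0.005, -0.15, 0, 0], [1, -0.006, -0.165, 0, 0], [1, -0.006, -0.18, 0, 0], [1, -0.007, -0.195, 0, 0], [1, -0.007, -0.21, 0, 0], [1, -0.008, -0.225, 0, 0], [1, -0.008, -0.24, 0, 0], [1, -0.009, -0.255, 0, 0], [1, -0.009, -0.27, 0, 0], [1, -0.01, -0.285, 0, 0], [1, -0.01, -0.3, 0, 0]]])

```text
t: 16.72
tool_pos: [0.4886, -0.0297, 0.0507]
orientation: [-2.259, -2.18, -0.003]
force: [-2.8, 9.8, 4.8]
opening: 0.0004
gripper_force: 4.9
```

```bash
python3 - <<'E'
from h import *
im,d=viewer.read_camera('scene');cv2.imwrite('pics/s6.png',cv2.resize(im[120:380,140:460],None,fx=2,fy=2))
print(telemetry.read_state()['force'])
E
```

```text
[-1.9370035   8.7420831   5.59394744]
```

View pics/s6.png

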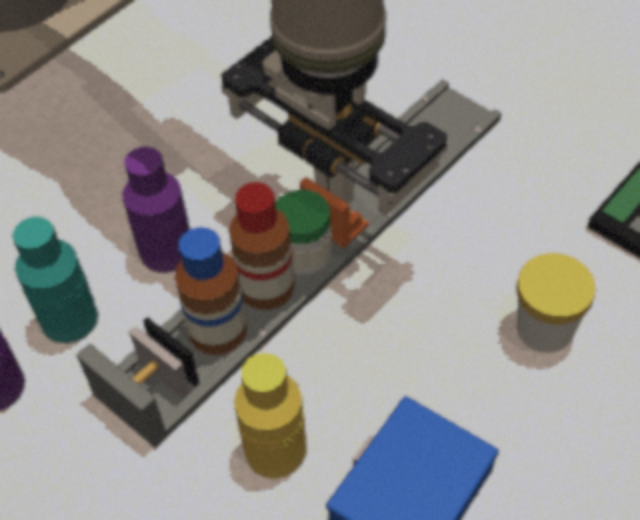

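>>> send_rows(plan=[[[1, 0, -0.007, 0, 0], [1, -0.001, -0.014, 0, 0], [1, -0.001, -0.021, 0, 0], [1, -0.001, -0.028, 0, 0], [1, -0.001, -0.035, 0, 0], [1, -0.002, -0.042, 0, 0], [1, -0.002, -0.049, 0, 0], [1, -0.002, -0.056, 0, 0], [1, -0.002, -0.063, 0, 0], [1, -0.003, -0.07, 0, 0], [1, -0.003, -0.077, 0, 0], [1, -0.003, -0.084, 0, 0], [1, -0.003, -0.091, 0, 0], [1, -0.004, -0.098, 0, 0], [1, -0.004, -0.105, 0, 0], [1, -0.004, -0.112, 0, 0], [1, -0.004, -0.119, 0, 0], [1, -0.005, -0.126, 0, 0]]])

```text
t: 18.27
tool_pos: [0.4877, -0.0545, 0.0507]
orientation: [-2.259, -2.18, -0.004]
force: [-0.5, 11.6, 4.3]
opening: 0.0005
gripper_force: 5.7
```

>>> send_rows(plan=[[[1, 0, -0.005, 0, 0], [1, 0, -0.01, 0, 0], [1, 0, -0.015, 0, 0], [1, -0.001, -0.02, 0, 0], [1, -0.001, -0.025, 0, 0], [1, -0.001, -0.03, 0, 0], [1, -0.001, -0.035, 0, 0], [1, -0.001, -0.04, 0, 0]]])

```text
t: 18.93
tool_pos: [0.4874, -0.0622, 0.0508]
orientation: [-2.258, -2.18, -0.004]
force: [-0.6, 14.4, 6.6]
opening: 0.0005
gripper_force: 6.8
```

>>> send_rows(plan=[[[1, 0, -0.005, 0, 0], [1, 0, -0.01, 0, 0], [1, 0, -0.015, 0, 0], [1, -0.001, -0.02, 0, 0]]])

```text
t: 19.27
tool_pos: [0.4873, -0.0657, 0.0508]
orientation: [-2.258, -2.179, -0.005]
force: [-0.9, 15.5, 6.0]
opening: 0.0006
gripper_force: 8.1
```

>>> send_rows(plan=[[[1, 0, -0.004, 0, 0], [1, 0, -0.007, 0, 0], [1, 0, -0.007, 0, 0]]])

```text
t: 19.52
tool_pos: [0.4873, -0.067, 0.0508]
orientation: [-2.258, -2.179, -0.005]
force: [-1.9, 16.4, 7.4]
opening: 0.0007
gripper_force: 8.1
```

```bash
python3 - <<'E'
from h import *
np.set_printoptions(precision=4,suppress=True)
K,E=ext('scene')
d=cv2.imread('pics/s6.png')
im,d=viewer.read_camera('scene');cv2.imwrite('pics/s7.png',cv2.resize(im[180:360,170:350],None,fx=3.3,fy=3.3,interpolation=2))
s=telemetry.read_state();print(s['force'],s['tool_pos'])
E
```

```text
[-0.7268 16.7746  7.4044] [ 0.4872 -0.0669  0.0507]
```

View pics/s7.png

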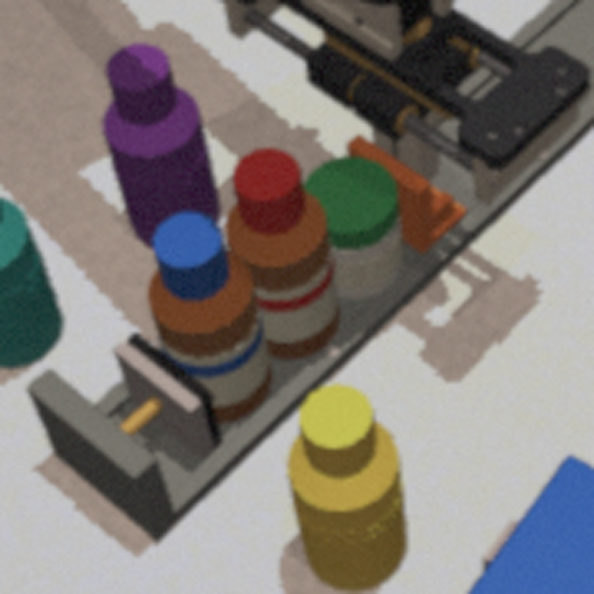

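>>> send_rows(plan=[[[1, 0, -0.003, 0, 0], [1, 0, -0.006, 0, 0], [1, 0, -0.006, 0, 0]]])

```text
t: 19.82
tool_pos: [0.4872, -0.0675, 0.0508]
orientation: [-2.257, -2.179, -0.006]
force: [-0.9, 19.0, 8.3]
opening: 0.0008
gripper_force: 9.7
```

>>> send_rows(plan=[[[1, 0, 0.005, 0, 0], [1, 0, 0.015, 0, 0], [1, 0.001, 0.035, 0, 0], [1, 0.002, 0.06, 0, 0], [1, 0.002, 0.06, 0, 0], [1, 0.002, 0.06, 0.1, 0], [1, 0.002, 0.06, 0.3, 0], [1, 0.002, 0.06, 0.5, 0], [1, 0.01, 0.3, 0.6, 0], [1, 0.01, 0.5, 0.7, 0], [1, 0.02, 0.7, 0.7, 0], [1, 0.03, 0.9, 0.7, 0], [1, 0.03, 0.9, 0.7, 0], [1, 0.03, 0.9, 0.7, 0]]])

```text
t: 20.98
tool_pos: [0.4932, 0.1116, 0.1905]
orientation: [-2.256, -2.186, -0.001]
force: [-0.9, -0.1, -0.6]
opening: 0.0008
gripper_force: 0.0
```

```bash
python3 - <<'E'
from h import *
im,d=viewer.read_camera('scene');cv2.imwrite('pics/s8.png',cv2.resize(im[100:400,140:460],None,fx=2.3,fy=2,interpolation=2) if 0 else cv2.resize(im[180:360,170:350],None,fx=3.3,fy=3.3,interpolation=2))
E
```

```text
(no output)
```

View pics/s8.png

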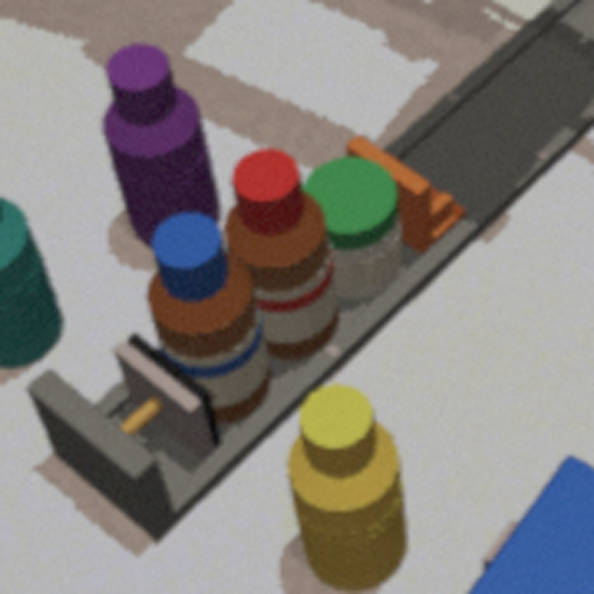

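The row stayed pressed: blue cap at (188,240), red cap at (267,178), green lid at (350,200) with the follower behind it. All three stand upright and the arm is clear.

```bash
python3 -c "
from plant import order; print(order.close_job())"
```

```text
the job is handed in; nothing more can be done
None
```

The red-capped bottle stands upright between the blue-capped bottle and the jar. The follower holds all three snug against the sprung pad (highest push reading 19 N), and the job was handed in at about 21 s; the result was not reported back.

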